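# Fetch the sugar pot from behind the bottles in the spice caddy

## Robot

A 6-joint arm with a two-finger parallel gripper is mounted at the origin on the work surface. World frame = base frame: x ahead of the robot, y to its left, z up, the work surface at z = 0. Lengths are in mm, angles in rad, forces in N, time in s.
With the tool pointing down it reaches from about 400 to 925 mm from the base axis. Payload 3.4 kg.
Tool frame: the origin (TCP) lies at the very end of the fingers, on their centre line; the grasp point (between the pads) lies 19 mm behind it (r.grip_depth is the distance from the TCP to the grasp point, in mm); z points along the fingers, y is the line along which they close (so a half turn about z gives the same grasp; the last joint's range is limited). The gripper opens to 85 mm and grips with 20 to 120 N. Pads are 22 mm wide; open, the fingers measure 114 mm over their backs; the gripper's body (76 mm by 85 mm) begins 54 mm behind the grasp point. The pads swing forward as they close: fully open they stand 13 mm farther back than shut.
Start: joints at [-1.238, 0.307, 1.506, -0, 1.328, -0.073], TCP at [226.961, -528.318, 231.305] pointing down, gripper open.
Joint ranges: [-3.12, 3.12], [-1.05, 2.28], [0.14, 2.33], [-1.42, 4.57], [0.1, 2.73], [-2.68, 2.68]. Speed limits (rad/s): [2.57, 2.57, 3.14, 3.14, 3.14, 3.14].

## Interface

Orientations are given as a unit quaternion [x, y, z, w].
In Python, from workcell import r, grab_frame gives the robot as it stands. The module is installed in compiled form; this text tells all that it offers.
- The arm moves only by the shell command python3 -m handwheel 'ROWS' [FORCE]. ROWS is a JSON object of lists of equal length, an entry for each row: "linear": the shift along the world's x, y, z in mm, a list of three; "turn": the turn, a rotation vector about the world's x, y, z in rad, a list of three; "hand": the opening in per cent of the stroke, from 0 (shut) to 100 (fully open). In form: {"linear": [[tx, ty, tz], ...], "turn": [[wx, wy, wz], ...], "hand": [hand, ...]}. A call has 1 to 10 rows; each row shifts and turns the commanded pose from where the row before left it; what a row does not reach is not made up. A row lasts 1/12 s, in which the tool goes at most 41.7 mm and 7.16 degrees, less where a joint would pass 70% of its speed; a pose out of reach is approached as far as the arm can. A call with a gripper value outside its range is refused whole. The fingers move at their own pace and stop on an object; FORCE is the grip in N (left out, the last holds). Time passes only in rows, so rows that do not move let the fingers close. It gives the time, the measured TCP pose, the force, the opening and the grip force at its end, in the units of the state.
- r.get_state(): the state, without advancing time (a new reading comes with each control period).
- grab_frame(name): name is "side" or "top"; returns a dict with "frame" (384x512x3 uint8, red, green, blue), "z_map" (384x512 float32, mm along the optical axis (not along the pixel's ray), 0 where there is no reading), "mtx" (3x3 intrinsics, pixels), "pose" (4x4, takes a point from camera to world coordinates). Camera axes: x right, y down, z forward; pixel columns grow to the right and rows downward; lengths in mm; the calibration is good to about 2 mm. A picture is of the moment at which its call begins.
- r.finish_job(): hands the job in; it is judged then, once.
The state is a dict: "time_s": time; "joint_pos": joint angles; "joint_velocities": joint speeds; "joint_efforts": joint torques, N m; "eef_pos": TCP position; "ee_rot": TCP orientation; "force": force on the tool from outside, world axes, zero at the start; "wrist_torque": the same for the moment, N m; "width": finger opening in mm; "gripper_force": force on a finger pad.
Only numpy, scipy, OpenCV 4.12 (cv2) and the standard library are available. Lean on these libraries where they do the work, as an engineer would, in place of code of your own. Each camera call takes 0.05 s, during which the arm holds its last target. There are 200 camera calls.

## Task

The little sugar pot in the spice caddy is boxed in by the pepper mill, the oil bottle and the glass jar: stand all three on the empty metal tray at the side, then set the sugar pot in the middle of the saucer, and only then put the mill, bottle and jar back in the caddy, each exactly where it stood at the start. Keep everything upright, and leave the egg cup and the mug where they are.

Things in the scene. Friction and masses are not known exactly. Their poses are not given: they have to be found in the camera images.
- caddy: Fixed wooden tray, 160 (x) by 196 mm (y), any small yaw. Origin: centre of underside, z up. Things stand on its floor, 10 mm up; lips 18 mm high at front (-x) and sides, back board 32 mm high, inner face at x = 70 mm. Blockers start near (x, y) = (28, 62), (28, -62), (-36, 0) mm in this frame, in any assignment; sugar pot near (28, 0); egg cup near (-45, 66).
- mill: Pepper mill, dark turned wood, loose, round about its z, 121 mm tall with a round head. Origin: centre of its foot, z up. Foot 48 mm dia; waist 36 mm dia at 34 to 48 mm height; straight 42 mm dia from 58 to 95 mm height (grip here); head 40 mm dia at 105 to 118 mm. About 0.2 kg.
- bottle: Oil bottle, green glass with a slim neck and black cap, loose, round about its z, 120 mm tall. Origin: centre of its foot, z up. Body 46 mm dia up to 94 mm height (grip here), neck 20 mm dia from 103 mm, cap 23 mm dia. About 0.28 kg.
- jar: Straight clear glass jar with a paper band and a wide flat steel lid, loose, round about its z, 108 mm tall. Origin: centre of its foot, z up. 46 mm dia up to 93 mm height (grip here), lid 48 mm dia above. About 0.24 kg.
- sugar: Small white lidded sugar pot, loose, one solid piece, round about its z, 47 mm tall. Origin: centre of its foot, z up. Foot 38 mm dia, body 50 mm dia from 8 to 32 mm height (grip here), lid rim 52 mm dia at 32 mm, tapering to a 16 mm knob at 39 to 47 mm. About 0.12 kg.
- tray: Empty aluminium tray, fixed, 280 (its x) by 130 mm (its y), at the left or right side of the caddy. Origin: centre of its underside, z up. Floor 5 mm thick; rim 14 mm high, 5 mm thick. The three blockers fit in a row along its x, 85 mm apart.
- saucer: Blue ceramic saucer, fixed, 124 mm dia, at the side of the caddy opposite the tray. Origin: centre of its underside, z up. Its flat middle, 80 mm dia, lies 8 mm above the origin, the rim at 12 mm.
- eggcup: White ceramic egg cup, loose bystander in a front corner of the caddy, 38 mm dia, 40 mm tall. Origin: centre of its foot. Not to be moved.
- mug: White mug, loose bystander standing about 140 mm beyond the saucer, 72 mm dia, 85 mm tall, handle pointing away from the robot. Origin: centre of its foot. Not to be moved.
Mind the look-alikes: they are no part of the job. There is more than one size of the bottle; the job needs the smaller.

How it is judged (in metres and radians):
On the way, in this order (a step that is already met when the one before it is completed fails the run):
1. mill, bottle and jar all stand upright on the metal tray, let go (x of mill in the frame of tray between -0.125 and 0.125 m and y of mill in the frame of tray between -0.05 and 0.05 m and z of mill in the frame of tray between 0 and 0.012 m and angle between each of mill, bottle, jar's own z axis and vertical below 0.12 rad and x of bottle in the frame of tray between -0.125 and 0.125 m and y of bottle in the frame of tray between -0.05 and 0.05 m and z of bottle in the frame of tray between 0 and 0.012 m and x of jar in the frame of tray between -0.125 and 0.125 m and y of jar in the frame of tray between -0.05 and 0.05 m and z of jar in the frame of tray between 0 and 0.012 m and linear speed of each of mill, bottle, jar below 0.03 m/s and contact force between the fingers and mill below 0.3 N and contact force between the fingers and bottle below 0.3 N and contact force between the fingers and jar below 0.3 N), for 0.2 s.
2. the sugar pot stands, let go, in the middle of the saucer while the three are still on the tray (horizontal distance between sugar and saucer below 0.014 m and z of sugar in the frame of saucer below 0.014 m and angle between each of sugar, mill, bottle, jar's own z axis and vertical below 0.12 rad and linear speed of sugar below 0.03 m/s and contact force between the fingers and sugar below 0.3 N and x of mill in the frame of tray between -0.125 and 0.125 m and y of mill in the frame of tray between -0.05 and 0.05 m and z of mill in the frame of tray between 0 and 0.012 m and x of bottle in the frame of tray between -0.125 and 0.125 m and y of bottle in the frame of tray between -0.05 and 0.05 m and z of bottle in the frame of tray between 0 and 0.012 m and x of jar in the frame of tray between -0.125 and 0.125 m and y of jar in the frame of tray between -0.05 and 0.05 m and z of jar in the frame of tray between 0 and 0.012 m), for 0.2 s.
At the end, for the whole second after the job is handed in: The sugar pot stands upright on the saucer within 14 mm of its centre; mill, bottle and jar stand upright in the caddy, each within 15 mm of where it stood at the start; all are let go and at rest; egg cup and mug are within 30 mm of their starts (horizontal distance between sugar and saucer below 0.014 m and z of sugar in the frame of saucer below 0.014 m and angle between each of sugar, mill, bottle, jar's own z axis and vertical below 0.12 rad and linear speed of each of sugar, mill, bottle, jar below 0.03 m/s and contact force between the fingers and sugar below 0.3 N and distance of each of mill, bottle, jar from where it was at the start of the episode below 0.015 m and contact force between the fingers and mill below 0.3 N and contact force between the fingers and bottle below 0.3 N and contact force between the fingers and jar below 0.3 N and distance of each of eggcup, mug from where it was at the start of the episode below 0.03 m); the robot touches nothing.
It fails at once if the mill, bottle, jar or sugar pot is tipped by more than about 35 degrees (angle between any of mill, bottle, jar, sugar's own z axis and vertical above 0.6 rad).
It fails at once if the egg cup or the mug is shifted by more than 30 mm or knocked over (distance of any of eggcup, mug from where it was at the start of the episode above 0.03 m or angle between any of eggcup, mug's own z axis and vertical above 0.6 rad).
It also fails if it takes over 144 s, if anything falls off the work surface, if the arm or the gripper's body presses on something with over 40 N, if the wrist force passes 120 N, or if a joint passes its speed limit or range.

## Working session

There is one attempt and no reset: what is moved stays moved. The work goes in short steps, Python scripts to look and compute and a shell command to move; the robot and the scene stay as the last step left them, time stands still between calls to the robot, and variables do not carry over. Pictures are saved under pics/ and viewed, at most 14 in all, crops included, and the job is handed in when it is done.

```bash
mkdir -p pics
cat > h.py <<'E'
import numpy as np, cv2
from workcell import r, grab_frame
def cloud(f):
    z=f["z_map"].astype(float);K=f["mtx"];v,u=np.indices(z.shape)
    p=np.stack([(u-K[0,2])/K[0,0]*z,(v-K[1,2])/K[1,1]*z,z],-1)
    P=p@f["pose"][:3,:3].T+f["pose"][:3,3]
    P[z==0]=np.nan
    return P
E
python3 - <<'E'
from h import *
for n in("top","side"):
    f=grab_frame(n);cv2.imwrite(f"pics/{n}0.png",cv2.resize(f["frame"][...,::-1],(800,600)));np.savez(f"{n}0.npz",**f)
    print(n,f["pose"].round(2),f["mtx"])
print(r.get_state())
E
```

```text
top [[ 0.00000e+00 -9.70000e-01  2.30000e-01  4.15220e+02]
 [-1.00000e+00 -0.00000e+00  0.00000e+00 -7.77000e+00]
 [ 0.00000e+00 -2.30000e-01 -9.70000e-01  1.00144e+03]
 [ 0.00000e+00  0.00000e+00  0.00000e+00  1.00000e+00]] [[360.57682768   0.         254.93441157]
 [  0.         360.57682768 192.64700276]
 [  0.           0.           1.        ]]
side [[-9.3000e-01 -1.7000e-01  3.2000e-01  2.7874e+02]
 [-3.6000e-01  4.7000e-01 -8.0000e-01  8.3448e+02]
 [-1.0000e-02 -8.7000e-01 -5.0000e-01  5.5898e+02]
 [ 0.0000e+00  0.0000e+00  0.0000e+00  1.0000e+00]] [[383.66428133   0.         254.74856921]
 [  0.         383.66428133 188.98318159]
 [  0.           0.           1.        ]]
{'time_s': 0.1, 'joint_pos': array([-1.23852251e+00,  3.07495308e-01,  1.50756021e+00,  1.41421877e-05,
        1.32841226e+00, -7.35187375e-02]), 'joint_velocities': array([ 0.00029719, -0.0028622 , -0.00312811, -0.00091286,  0.00067099,
        0.0001243 ]), 'joint_efforts': array([ 5.20850044e-04, -4.58526564e+01, -2.52607459e+01, -1.51888530e-04,
        5.58498563e-03, -2.67866949e-05]), 'eef_pos': array([ 226.74240327, -527.7091494 ,  230.46822869]), 'ee_rot': array([ 9.79486979e-01,  2.01505281e-01, -1.14155705e-04, -9.30610090e-04]), 'force': array([ 0.22566727, -0.48083459, -0.6563917 ]), 'wrist_torque': array([ 0.04913443, -0.01593067, -0.03239105]), 'gripper_force': 0.0, 'width': 85.35239768661539}
```

View pics/top0.png

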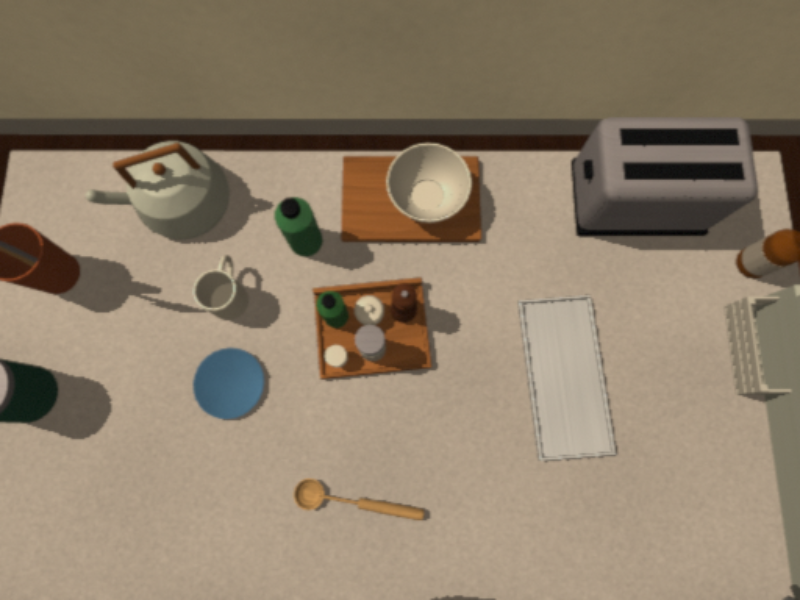

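View pics/side0.png

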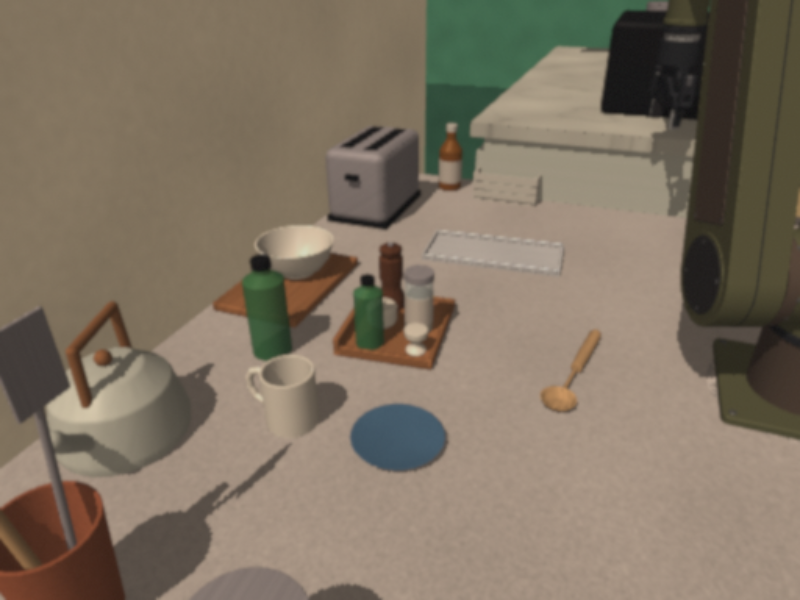

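The top view (800x600) shows the caddy near (372,328). In it are the bottle (332,308), mill (404,300), jar (370,343), sugar (370,308) and egg cup (336,356). The tray is on the right at (567,378), and the saucer is at (230,383) with the mug at (215,290). The large bottle at (298,225) is a decoy.

Run:
```python
from h import *
T=dict(np.load("top0.npz"));S=dict(np.load("side0.npz"))
P=cloud(T);Q=cloud(S);K=T["mtx"];R=T["pose"][:3,:3];t=T["pose"][:3,3]
def ray(u,v,h):
    d=R@np.array([(u-K[0,2])/K[0,0],(v-K[1,2])/K[1,1],1]);return (t+d*(h-t[2])/d[2])[:2].round(1)
# saucer, by blue mask
hs=cv2.cvtColor(T["frame"],cv2.COLOR_RGB2HSV)
def big(m,roi):
    k=np.zeros_like(m);x0,y0,x1,y1=roi;k[y0:y1,x0:x1]=m[y0:y1,x0:x1]
    c=max(cv2.findContours(k,cv2.RETR_EXTERNAL,cv2.CHAIN_APPROX_NONE)[0],key=cv2.contourArea);return c
def toW(c,h): return np.array([ray(u,v,h) for u,v in c[:,0]],np.float32)
m=cv2.inRange(hs,(95,70,30),(125,255,255))
W=toW(big(m,(110,210,190,280)),12);print("saucer",cv2.minEnclosingCircle(W),cv2.fitEllipse(W))
ro=(195,172,285,250)
m=cv2.inRange(hs,(3,110,50),(20,255,255));W=toW(big(m,ro),20);print("caddy",cv2.minAreaRect(W))
g=(P[...,2]>4)&(P[...,2]<25)
m=(g*255).astype(np.uint8);W=toW(big(m,(325,180,400,300)),14);print("tray",cv2.minAreaRect(W))
# z of table check
print("table",np.nanmedian(P[330:340,150:180,2]),np.nanmedian(Q[300:310,320:340,2]))
for n,(u,v),h in [("bottle",(332,308),120),("mill",(404,300),121),("jar",(370,343),108),("sugar",(370,308),47),("egg",(336,356),40),("mug",(215,290),85)]:
    h+=0 if n=="mug" else 10
    c=ray(u*.64,v*.64,h)
    for nm,X in(("top",P),("side",Q)):
        d=np.hypot(X[...,0]-c[0],X[...,1]-c[1])
        hi=(d<40)&(X[...,2]>h-9)&(X[...,2]<h+8)
        if n=="mug": hi=(d<60)&(X[...,2]>h-12)&(X[...,2]<h+8)
        pts=X[hi];
        if len(pts)>4: print(n,nm,c,len(pts),"mean",pts.mean(0).round(1),"max",pts[:,2].max().round(1),"mid",((pts.max(0)+pts.min(0))/2).round(1),np.ptp(pts,axis=0).round(0))
```

```text
saucer ((498.8130798339844, 289.08709716796875), 60.30601119995117) ((498.7615661621094, 288.938232421875), (117.32467651367188, 118.20384979248047), 144.06021118164062)
caddy ((596.6650390625, 40.864219665527344), (164.57481384277344, 196.1583251953125), 6.095861434936523)
tray ((513.2522583007812, -296.64599609375), (280.537841796875, 136.0922088623047), 3.7521955966949463)
table 0.31440156339584746 1.1886688063082715
bottle top [606.2  97.3] 68 mean [618.8 105.7 130.1] max 133.5 mid [619.6 106.4 127.5] [21. 20. 12.]
bottle side [606.2  97.3] 67 mean [617.  111.3 128.2] max 132.7 mid [617.4 108.5 126.9] [21. 21. 12.]
mill top [619.1 -16.7] 178 mean [630.  -15.2 126.4] max 132.8 mid [631.3 -15.4 127.4] [37. 35. 11.]
mill side [619.1 -16.7] 85 mean [627.2  -8.  127. ] max 132.9 mid [629.7 -11.  127.5] [36. 33. 11.]
jar top [552.2  37.1] 292 mean [558.7  39.3 118.1] max 123.5 mid [558.6  39.4 116.5] [45. 45. 14.]
jar side [552.2  37.1] 195 mean [557.   47.  117.3] max 121.1 mid [558.9  42.4 115.1] [47. 46. 12.]
sugar top [622.3  40.9] 116 mean [623.4  45.6  51. ] max 59.9 mid [621.8  46.2  53.9] [44. 43. 12.]
sugar side [622.3  40.9] 65 mean [617.4  30.8  52.8] max 64.7 mid [617.4  32.9  56.4] [33. 64. 17.]
egg top [540.4  97.9] 149 mean [542.9 100.3  49.9] max 53.7 mid [544.   87.6  48.6] [35. 58. 10.]
egg side [540.4  97.9] 188 mean [543.1  97.6  49.5] max 56.9 mid [543.   90.3  49. ] [39. 64. 16.]
mug top [646.8 299.9] 222 mean [651.1 302.4  82.1] max 89.3 mid [656.6 302.7  81.2] [88. 72. 16.]
mug side [646.8 299.9] 460 mean [648.2 306.6  81.1] max 88.2 mid [657.7 304.5  80.6] [91. 71. 15.]
```

```bash
cat > st.py <<'E'
import sys
from h import *
from scipy.spatial.transform import Rotation as Ro
s=r.get_state();M=Ro.from_quat(s["ee_rot"]).as_matrix()
p=s["eef_pos"];g=[float(a) for a in sys.argv[1:4]]
print("t",round(s["time_s"],2),"p",p.round(1),"yaw",np.arctan2(M[1,0],M[0,0]).round(3),"tilt",M[:2,2].round(3),"F",s["force"].round(1),"w",round(s["width"],1),"gf",round(s["gripper_force"],1),"q6",s["joint_pos"][5].round(2))
if g: print("delta",(np.array(g)-p[:len(g)]).round(1))
E
python3 -m handwheel '{"linear":[[18.5,31.6,0],[18.5,31.6,0],[18.5,31.6,0],[18.5,31.6,0],[18.5,31.6,0],[18.5,31.6,0],[18.5,31.6,0],[18.5,31.6,0],[18.5,31.6,0]],"turn":[[0,0,-0.033],[0,0,-0.033],[0,0,-0.033],[0,0,-0.033],[0,0,-0.033],[0,0,-0.033],[0,0,-0.033],[0,0,-0.033],[0,0,-0.033]],"hand":[100,100,100,100,100,100,100,100,100]}' 40; python3 st.py 558.7 40.5 81
```

```text
time_s: 0.85
eef_pos: [393.7, -242.1, 231.1]
ee_rot: [0.999, 0.053, -0.0, -0.0]
force: [0.4, -0.6, 1.4]
width: 85.3
gripper_force: 0.0
t 0.85 p [ 393.7 -242.1  231.1] yaw 0.107 tilt [-0.  0.] F [ 0.4 -0.6  1.4] w 85.3 gf 0.0 q6 0.82
delta [ 165.   282.6 -150.1]
```

```bash
python3 -m handwheel '{"linear":[[18.5,31.6,0],[18.5,31.6,0],[18.5,31.6,0],[18.5,31.6,0],[18.5,31.6,0],[18.5,31.6,0],[18.5,31.6,0],[18.5,31.6,0],[15,27,0]],"turn":[[0,0,0],[0,0,0],[0,0,0],[0,0,0],[0,0,0],[0,0,0],[0,0,0],[0,0,0],[0,0,0]],"hand":[100,100,100,100,100,100,100,100,100]}'; python3 -m handwheel '{"linear":[[0,0,0],[0,0,0]],"turn":[[0,0,0],[0,0,0]],"hand":[100,100]}' >/dev/null; python3 st.py 558.7 40.5 72
```

```text
time_s: 1.6
eef_pos: [557.2, 38.3, 230.9]
ee_rot: [0.998, 0.055, -0.0, -0.0]
force: [-0.4, 0.7, 0.3]
width: 85.6
gripper_force: 0.0
t 1.77 p [556.6  37.3 230.5] yaw 0.112 tilt [-0.001 -0.   ] F [-0.2  0.5  0.5] w 85.5 gf 0.0 q6 1.45
delta [   2.1    3.2 -158.5]
```

```bash
python3 -m handwheel '{"linear":[[2,3,-28],[0,0,-30],[0,0,-30],[0,0,-30],[0,0,-25],[0,0,-15],[0,0,0],[0,0,0]],"turn":[[0,0,0],[0,0,0],[0,0,0],[0,0,0],[0,0,0],[0,0,0],[0,0,0],[0,0,0]],"hand":[100,100,100,100,100,100,100,100]}';python3 st.py 558.7 40.5 72;  python3 -m handwheel '{"linear":[[0,0,0],[0,0,0],[0,0,0],[0,0,0],[0,0,0],[0,0,0],[0,0,0],[0,0,0]],"turn":[[0,0,0],[0,0,0],[0,0,0],[0,0,0],[0,0,0],[0,0,0],[0,0,0],[0,0,0]],"hand":[20,20,20,20,20,20,20,20]}' 40; python3 st.py 558.7 40.5 72
```

```text
time_s: 2.43
eef_pos: [557.0, 37.7, 72.6]
ee_rot: [0.999, 0.054, -0.002, 0.0]
force: [-0.3, -0.0, 0.0]
width: 85.5
gripper_force: 0.0
t 2.43 p [557.   37.7  72.6] yaw 0.107 tilt [-0.003 -0.   ] F [-0.3 -0.   0. ] w 85.5 gf 0.0 q6 1.46
delta [ 1.7  2.8 -0.6]
time_s: 3.1
eef_pos: [559.6, 38.7, 74.9]
ee_rot: [0.999, 0.055, 0.002, 0.0]
force: [-1.0, -0.8, 6.7]
width: 46.9
gripper_force: 40.3
t 3.1 p [559.6  38.7  74.9] yaw 0.109 tilt [ 0.003 -0.   ] F [-1.  -0.8  6.7] w 46.9 gf 40.3 q6 1.46
delta [-0.9  1.8 -2.9]
```

```bash
python3 -m handwheel '{"linear":[[0,0,10],[0,0,20],[0,0,30],[0,0,30],[0,0,30],[0,0,25],[0,0,10]],"turn":[[0,0,0],[0,0,0],[0,0,0],[0,0,0],[0,0,0],[0,0,0],[0,0,0]],"hand":[20,20,20,20,20,20,20]}';python3 st.py;  python3 -m handwheel '{"linear":[[-6,-16,0],[-12,-32,0],[-14,-37,0],[-14,-37,0],[-14,-37,0],[-14,-37,0],[-14,-37,0],[-14,-37,0],[-14,-37,0],[-10,-24,0]],"turn":[[0,0,0],[0,0,0],[0,0,0],[0,0,0],[0,0,0],[0,0,0],[0,0,0],[0,0,0],[0,0,0],[0,0,0]],"hand":[20,20,20,20,20,20,20,20,20,20]}' 40; python3 st.py 428 -302 68
```

```text
time_s: 3.68
eef_pos: [560.1, 39.0, 232.8]
ee_rot: [0.999, 0.054, 0.003, 0.0]
force: [1.1, 0.0, -1.9]
width: 46.8
gripper_force: 41.7
t 3.68 p [560.1  39.  232.8] yaw 0.109 tilt [0.007 0.   ] F [ 1.1  0.  -1.9] w 46.8 gf 41.7 q6 1.46
time_s: 4.52
eef_pos: [430.4, -294.9, 227.5]
ee_rot: [0.999, 0.054, -0.001, 0.0]
force: [0.2, -0.1, -2.0]
width: 46.9
gripper_force: 42.0
t 4.52 p [ 430.4 -294.9  227.5] yaw 0.107 tilt [-0.002 -0.   ] F [ 0.2 -0.1 -2. ] w 46.9 gf 42.0 q6 0.78
delta [  -2.4   -7.1 -159.5]
```

```bash
python3 -m handwheel '{"linear":[[-1,-2,-25],[0,0,-30],[0,0,-30],[0,0,-30],[0,0,-25],[0,0,-10],[0,0,-5],[0,0,-3],[0,0,0],[0,0,0]],"turn":[[0,0,0],[0,0,0],[0,0,0],[0,0,0],[0,0,0],[0,0,0],[0,0,0],[0,0,0],[0,0,0],[0,0,0]],"hand":[20,20,20,20,20,20,20,20,20,20]}';python3 st.py 428 -302 67
```

```text
time_s: 5.35
eef_pos: [432.5, -294.9, 71.5]
ee_rot: [0.999, 0.055, 0.001, 0.001]
force: [0.2, -0.1, -2.2]
width: 46.6
gripper_force: 42.1
t 5.35 p [ 432.5 -294.9   71.5] yaw 0.109 tilt [ 0.002 -0.002] F [ 0.2 -0.1 -2.2] w 46.6 gf 42.1 q6 0.78
delta [-4.5 -7.1 -4.5]
```

```bash
python3 -m handwheel '{"linear":[[0,0,-1.5],[0,0,-1],[0,0,0]],"turn":[[0,0,0],[0,0,0],[0,0,0]],"hand":[20,20,20]}';python3 -m handwheel '{"linear":[[0,0,-1],[0,0,-1],[0,0,0]],"turn":[[0,0,0],[0,0,0],[0,0,0]],"hand":[20,20,20]}'
```

```text
time_s: 5.6
eef_pos: [432.8, -295.0, 69.9]
ee_rot: [0.999, 0.054, 0.002, 0.001]
force: [0.2, 0.7, 7.3]
width: 46.9
gripper_force: 42.4
time_s: 5.85
eef_pos: [433.1, -295.1, 69.8]
ee_rot: [0.999, 0.054, 0.002, 0.002]
force: [-3.1, 4.5, 21.8]
width: 46.6
gripper_force: 42.8
```

```bash
python3 -m handwheel '{"linear":[[0,0,1],[0,0,1],[0,0,0],[0,0,0],[0,0,0],[0,0,15],[0,0,30],[0,0,35],[0,0,40],[0,0,38]],"turn":[[0,0,0],[0,0,0],[0,0,0],[0,0,0],[0,0,0],[0,0,0],[0,0,0],[0,0,0],[0,0,0],[0,0,0]],"hand":[100,100,100,100,100,100,100,100,100,100]}'; python3 st.py 630.5 -13.5 72;python3 -m handwheel '{"linear":[[20,28,0],[20,28,0],[20,28,0],[20,28,0],[20,28,0],[20,28,0],[20,28,0],[20,28,0],[20,28,0],[18,26,0]],"turn":[[0,0,0],[0,0,0],[0,0,0],[0,0,0],[0,0,0],[0,0,0],[0,0,0],[0,0,0],[0,0,0],[0,0,0]],"hand":[100,100,100,100,100,100,100,100,100,100]}'; python3 st.py 630.5 -13.5 72
python3 - <<'E'
from h import *
f=grab_frame("top");P=cloud(f);d=(abs(P[...,0]-430)<60)&(abs(P[...,1]+297)<55)&(P[...,2]>104);q=P[d];print(len(q),q.mean(0),np.ptp(q,axis=0))
E
```

```text
time_s: 6.68
eef_pos: [430.9, -293.7, 226.8]
ee_rot: [0.999, 0.054, -0.001, -0.001]
force: [0.5, -0.4, -0.2]
width: 84.9
gripper_force: 0.0
t 6.68 p [ 430.9 -293.7  226.8] yaw 0.109 tilt [-0.001  0.001] F [ 0.5 -0.4 -0.2] w 84.9 gf 0.0 q6 0.78
delta [ 199.6  280.2 -154.8]
time_s: 7.52
eef_pos: [630.3, -14.3, 225.1]
ee_rot: [0.999, 0.055, -0.0, -0.0]
force: [0.3, -0.3, -0.5]
width: 85.2
gripper_force: 0.0
t 7.52 p [630.3 -14.3 225.1] yaw 0.109 tilt [-0.001  0.   ] F [ 0.3 -0.3 -0.5] w 85.2 gf 0.0 q6 1.37
delta [   0.2    0.8 -153.1]
328 [ 432.71692744 -292.10875473  112.46621436] [47.34627418 47.48270472 13.61496604]
```

```bash
python3 -m handwheel '{"linear":[[0,0,-28],[0,0,-30],[0,0,-30],[0,0,-30],[0,0,-22],[0,0,-13],[0,0,0],[0,0,0]],"turn":[[0,0,0],[0,0,0],[0,0,0],[0,0,0],[0,0,0],[0,0,0],[0,0,0],[0,0,0]],"hand":[100,100,100,100,100,100,100,100]}';python3 st.py 630.5 -13.5 72;  python3 -m handwheel '{"linear":[[0,0,0],[0,0,0],[0,0,0],[0,0,0],[0,0,0],[0,0,0],[0,0,0],[0,0,0]],"turn":[[0,0,0],[0,0,0],[0,0,0],[0,0,0],[0,0,0],[0,0,0],[0,0,0],[0,0,0]],"hand":[20,20,20,20,20,20,20,20]}' 40; python3 st.py 598 -291 67
```

```text
time_s: 8.23
eef_pos: [628.6, -16.2, 71.6]
ee_rot: [0.999, 0.054, -0.001, -0.0]
force: [-0.6, -0.2, 1.2]
width: 85.4
gripper_force: 0.0
t 8.23 p [628.6 -16.2  71.6] yaw 0.109 tilt [-0.003  0.   ] F [-0.6 -0.2  1.2] w 85.4 gf 0.0 q6 1.37
delta [1.9 2.7 0.4]
time_s: 8.9
eef_pos: [630.6, -16.1, 74.4]
ee_rot: [0.999, 0.054, 0.001, 0.0]
force: [-0.4, 0.5, 5.6]
width: 40.7
gripper_force: 41.4
t 8.9 p [630.6 -16.1  74.4] yaw 0.109 tilt [ 0.003 -0.   ] F [-0.4  0.5  5.6] w 40.7 gf 41.4 q6 1.37
delta [ -32.6 -274.9   -7.4]
```

```bash
python3 -m handwheel '{"linear":[[0,0,10],[0,0,20],[0,0,30],[0,0,30],[0,0,30],[0,0,25],[0,0,10]],"turn":[[0,0,0],[0,0,0],[0,0,0],[0,0,0],[0,0,0],[0,0,0],[0,0,0]],"hand":[20,20,20,20,20,20,20]}' >/dev/null;python3 st.py;  python3 -m handwheel '{"linear":[[-2,-16,0],[-4,-32,0],[-5,-37,0],[-5,-37,0],[-5,-37,0],[-5,-37,0],[-4,-35,0],[-3,-30,0],[0,-15,0],[0,0,0]],"turn":[[0,0,0],[0,0,0],[0,0,0],[0,0,0],[0,0,0],[0,0,0],[0,0,0],[0,0,0],[0,0,0],[0,0,0]],"hand":[20,20,20,20,20,20,20,20,20,20]}' >/dev/null; python3 st.py 598 -291 68;python3 -m handwheel '{"linear":[[0,0,-25],[0,0,-30],[0,0,-30],[0,0,-30],[0,0,-25],[0,0,-10],[0,0,-5],[0,0,-3],[0,0,0],[0,0,0]],"turn":[[0,0,0],[0,0,0],[0,0,0],[0,0,0],[0,0,0],[0,0,0],[0,0,0],[0,0,0],[0,0,0],[0,0,0]],"hand":[20,20,20,20,20,20,20,20,20,20]}'
```

```text
t 9.48 p [631.1 -16.3 232.3] yaw 0.109 tilt [ 0.006 -0.001] F [ 0.7 -0.2 -1.6] w 40.9 gf 41.0 q6 1.37
t 10.32 p [ 595.4 -295.8  226.3] yaw 0.105 tilt [-0.002 -0.001] F [ 0.6  0.8 -2.3] w 40.6 gf 41.1 q6 0.94
delta [   2.6    4.8 -158.3]
time_s: 11.15
eef_pos: [597.8, -292.6, 71.5]
ee_rot: [0.999, 0.055, 0.001, 0.001]
force: [0.1, -0.4, -2.4]
width: 40.8
gripper_force: 41.1
```

```bash
python3 -m handwheel '{"linear":[[0,0,-1],[0,0,-1],[0,0,0]],"turn":[[0,0,0],[0,0,0],[0,0,0]],"hand":[20,20,20]}'
```

```text
time_s: 11.4
eef_pos: [597.6, -292.9, 69.4]
ee_rot: [0.999, 0.054, 0.001, 0.001]
force: [0.3, -0.4, 2.8]
width: 41.0
gripper_force: 41.6
```

```bash
python3 -m handwheel '{"linear":[[0,0,0],[0,0,0],[0,0,0],[0,0,0],[0,0,0],[0,0,15],[0,0,30],[0,0,35],[0,0,40],[0,0,38]],"turn":[[0,0,0],[0,0,0],[0,0,0],[0,0,0],[0,0,0],[0,0,0],[0,0,0],[0,0,0],[0,0,0],[0,0,0]],"hand":[100,100,100,100,100,100,100,100,100,100]}' >/dev/null; python3 st.py;python3 -m handwheel '{"linear":[[2,38,0],[2,38,0],[2,38,0],[2,38,0],[2,38,0],[2,38,0],[2,38,0],[2,38,0],[2,38,0],[2,38,0]],"turn":[[0,0,0],[0,0,0],[0,0,0],[0,0,0],[0,0,0],[0,0,0],[0,0,0],[0,0,0],[0,0,0],[0,0,0]],"hand":[100,100,100,100,100,100,100,100,100,100]}'>/dev/null; python3 -m handwheel '{"linear":[[1,19,0],[0,0,0]],"turn":[[0,0,0],[0,0,0]],"hand":[100,100]}' >/dev/null;python3 st.py 619 107.5 72
python3 - <<'E'
from h import *
f=grab_frame("top");P=cloud(f);d=(abs(P[...,0]-598)<50)&(abs(P[...,1]+293)<55)&(P[...,2]>115);q=P[d];print(len(q),q.mean(0),np.ptp(q,axis=0))
E
```

```text
t 12.23 p [ 596.  -291.9  227.1] yaw 0.109 tilt [-0.001  0.001] F [ 1.  -0.1 -0.3] w 85.8 gf 0.0 q6 0.94
t 13.23 p [617.3 111.7 225.6] yaw 0.114 tilt [0.    0.002] F [-0.2  0.4  0. ] w 85.1 gf 0.0 q6 1.57
delta [   1.7   -4.2 -153.6]
195 [ 597.36992708 -290.48835802  120.87542445] [38.88325402 39.39177061 13.6137569 ]
```

```bash
python3 -m handwheel '{"linear":[[1,-2,-28],[0,0,-30],[0,0,-30],[0,0,-30],[0,0,-22],[0,0,-13],[0,0,0],[0,0,0]],"turn":[[0,0,0],[0,0,0],[0,0,0],[0,0,0],[0,0,0],[0,0,0],[0,0,0],[0,0,0]],"hand":[100,100,100,100,100,100,100,100]}'>/dev/null;python3 st.py 619 107.5 72;  python3 -m handwheel '{"linear":[[0,0,0],[0,0,0],[0,0,0],[0,0,0],[0,0,0],[0,0,0],[0,0,0],[0,0,0]],"turn":[[0,0,0],[0,0,0],[0,0,0],[0,0,0],[0,0,0],[0,0,0],[0,0,0],[0,0,0]],"hand":[20,20,20,20,20,20,20,20]}' 40 >/dev/null; python3 st.py 513 -295 67
```

```text
t 13.95 p [617.9 103.5  72.1] yaw 0.108 tilt [-0.002 -0.001] F [ 0.1 -0.2  1.1] w 85.5 gf 0.0 q6 1.56
delta [ 1.1  4.  -0.1]
t 14.62 p [619.5 105.1  74.5] yaw 0.109 tilt [0.003 0.   ] F [-0.6  0.1  6.9] w 44.7 gf 41.2 q6 1.56
delta [-106.5 -400.1   -7.5]
```

```bash
python3 -m handwheel '{"linear":[[0,0,10],[0,0,20],[0,0,30],[0,0,30],[0,0,30],[0,0,25],[0,0,10]],"turn":[[0,0,0],[0,0,0],[0,0,0],[0,0,0],[0,0,0],[0,0,0],[0,0,0]],"hand":[20,20,20,20,20,20,20]}' >/dev/null;python3 st.py;  python3 -m handwheel '{"linear":[[-5,-18,0],[-9,-35,0],[-10,-38,0],[-10,-38,0],[-10,-38,0],[-10,-38,0],[-10,-38,0],[-10,-38,0],[-10,-38,0],[-10,-38,0]],"turn":[[0,0,0],[0,0,0],[0,0,0],[0,0,0],[0,0,0],[0,0,0],[0,0,0],[0,0,0],[0,0,0],[0,0,0]],"hand":[20,20,20,20,20,20,20,20,20,20]}' >/dev/null;  python3 -m handwheel '{"linear":[[-8,-28,0],[-4,-14,0],[0,0,0],[0,0,0]],"turn":[[0,0,0],[0,0,0],[0,0,0],[0,0,0]],"hand":[20,20,20,20]}' >/dev/null; python3 st.py 514 -294 68
```

```text
t 15.2 p [620.  105.1 232.2] yaw 0.109 tilt [0.006 0.001] F [ 1.1 -0.2 -2.3] w 44.8 gf 42.0 q6 1.56
t 16.37 p [ 511.6 -293.9  226.7] yaw 0.107 tilt [-0.002  0.002] F [ 0.4  0.6 -3.7] w 44.6 gf 42.1 q6 0.87
delta [ 2.400e+00 -1.000e-01 -1.587e+02]
```

```bash
python3 -m handwheel '{"linear":[[2,0,-25],[0,0,-30],[0,0,-30],[0,0,-30],[0,0,-25],[0,0,-10],[0,0,-5],[0,0,-3],[0,0,0],[0,0,0]],"turn":[[0,0,0],[0,0,0],[0,0,0],[0,0,0],[0,0,0],[0,0,0],[0,0,0],[0,0,0],[0,0,0],[0,0,0]],"hand":[20,20,20,20,20,20,20,20,20,20]}'; python3 -m handwheel '{"linear":[[0,0,-1],[0,0,-1],[0,0,0]],"turn":[[0,0,0],[0,0,0],[0,0,0]],"hand":[20,20,20]}'
```

```text
time_s: 17.2
eef_pos: [515.8, -294.6, 71.3]
ee_rot: [0.999, 0.055, 0.001, 0.001]
force: [0.1, 0.5, -3.5]
width: 44.7
gripper_force: 42.2
time_s: 17.45
eef_pos: [515.5, -294.9, 69.5]
ee_rot: [0.999, 0.054, 0.001, 0.001]
force: [-0.3, 0.1, 4.5]
width: 44.7
gripper_force: 42.8
```

```bash
python3 -m handwheel '{"linear":[[0,0,0],[0,0,0],[0,0,0],[0,0,0],[0,0,0],[0,0,15],[0,0,30],[0,0,35],[0,0,40],[0,0,38]],"turn":[[0,0,0],[0,0,0],[0,0,0],[0,0,0],[0,0,0],[0,0,0],[0,0,0],[0,0,0],[0,0,0],[0,0,0]],"hand":[100,100,100,100,100,100,100,100,100,100]}' >/dev/null; python3 st.py
python3 - <<'E'
from h import *
for n in("top","side"):
    f=grab_frame(n);P=cloud(f);cv2.imwrite(f"pics/{n}1.png",f["frame"][...,::-1])
    a=(np.hypot(P[...,0]-622,P[...,1]-44)<36)
    for lo,hi in((36,46),(50,62)):
        q=P[a&(P[...,2]>lo)&(P[...,2]<hi)];print(n,len(q),q.mean(0).round(1),((q.max(0)+q.min(0))/2).round(1),np.ptp(q,axis=0).round(1))
    q=P[(abs(P[...,0]-514)<30)&(abs(P[...,1]+294)<55)&(P[...,2]>112)&(P[...,2]<130)];print("bottle",len(q),q.mean(0).round(1))
E
```

```text
t 18.28 p [ 514.  -293.8  227.1] yaw 0.109 tilt [-0.001  0.001] F [ 0.4 -0.5  0. ] w 85.3 gf 0.0 q6 0.87
top 76 [623.1  43.6  44.1] [623.6  46.5  41.7] [49.1 49.2  8.5]
top 49 [623.1  45.6  53.6] [622.3  44.8  55.2] [36.1 40.7 10.4]
bottle 31 [ 509.8 -293.5  123.7]
side 72 [616.   61.8  41.8] [623.4  52.2  41.1] [50.2 44.1  9.6]
side 40 [621.5  49.6  53.8] [624.2  49.   54.4] [30.  41.8  8.8]
bottle 41 [ 514.  -287.2  121.9]
```

View pics/top1.png

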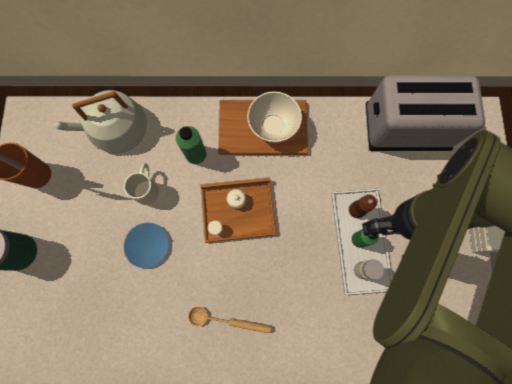

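Mill, bottle and jar stand on the tray at about (363,206), (365,239) and (371,270) in the 512x384 view. The sugar pot at (236,199) and the egg cup at (215,229) remain in the caddy.

```bash
python3 -m handwheel '{"linear":[[11,34,0],[11,34,0],[11,34,0],[11,34,0],[11,34,0],[11,34,0],[11,34,0],[11,34,0],[11,34,0],[10,33,0]],"turn":[[0,0,0],[0,0,0],[0,0,0],[0,0,0],[0,0,0],[0,0,0],[0,0,0],[0,0,0],[0,0,0],[0,0,0]],"hand":[100,100,100,100,100,100,100,100,100,100]}'>/dev/null; python3 -m handwheel '{"linear":[[0,0,-30],[0,0,-35],[0,0,-35],[0,0,-15],[0,0,0],[0,0,0]],"turn":[[0,0,0],[0,0,0],[0,0,0],[0,0,0],[0,0,0],[0,0,0]],"hand":[100,100,100,100,100,100]}' >/dev/null;python3 st.py 623 45.5 13
```

```text
t 19.72 p [622.4  44.9 109.3] yaw 0.109 tilt [-0.003 -0.   ] F [ 0.7 -0.2 -0.2] w 85.5 gf 0.0 q6 1.47
delta [  0.6   0.6 -96.3]
```

```bash
python3 -m handwheel '{"linear":[[0,0,-25],[0,0,-30],[0,0,-20],[0,0,-12],[0,0,-9],[0,0,0],[0,0,0]],"turn":[[0,0,0],[0,0,0],[0,0,0],[0,0,0],[0,0,0],[0,0,0],[0,0,0]],"hand":[100,100,100,100,100,100,100]}';  python3 -m handwheel '{"linear":[[0,0,0],[0,0,0],[0,0,0],[0,0,0],[0,0,0],[0,0,0],[0,0,0],[0,0,0]],"turn":[[0,0,0],[0,0,0],[0,0,0],[0,0,0],[0,0,0],[0,0,0],[0,0,0],[0,0,0]],"hand":[30,30,30,30,30,30,30,30]}' 30 ; python3 st.py 499 289 11
```

```text
time_s: 20.3
eef_pos: [624.5, 44.8, 15.7]
ee_rot: [0.999, 0.054, 0.001, 0.0]
force: [0.5, 0.4, -0.0]
width: 85.1
gripper_force: 0.0
time_s: 20.97
eef_pos: [624.4, 44.7, 16.4]
ee_rot: [0.999, 0.054, 0.001, 0.0]
force: [-0.4, -1.1, 5.3]
width: 49.0
gripper_force: 30.7
t 20.97 p [624.4  44.7  16.4] yaw 0.109 tilt [ 0.003 -0.   ] F [-0.4 -1.1  5.3] w 49.0 gf 30.7 q6 1.47
delta [-125.4  244.3   -5.4]
```

```bash
python3 -m handwheel '{"linear":[[0,0,10],[0,0,20],[0,0,30],[0,0,30],[0,0,20],[0,0,0]],"turn":[[0,0,0],[0,0,0],[0,0,0],[0,0,0],[0,0,0],[0,0,0]],"hand":[30,30,30,30,30,30]}';  python3 -m handwheel '{"linear":[[-8,15,0],[-15,29,0],[-16,32,0],[-16,32,0],[-16,32,0],[-16,32,0],[-16,32,0],[-14,26,0],[-8,14,0],[0,0,0]],"turn":[[0,0,0],[0,0,0],[0,0,0],[0,0,0],[0,0,0],[0,0,0],[0,0,0],[0,0,0],[0,0,0],[0,0,0]],"hand":[30,30,30,30,30,30,30,30,30,30]}' ; python3 -m handwheel '{"linear":[[0,0,-25],[0,0,-30],[0,0,-25],[0,0,-12],[0,0,0],[0,0,0]],"turn":[[0,0,0],[0,0,0],[0,0,0],[0,0,0],[0,0,0],[0,0,0]],"hand":[30,30,30,30,30,30]}'; python3 st.py 499 289 11
```

```text
time_s: 21.47
eef_pos: [627.0, 45.0, 130.7]
ee_rot: [0.999, 0.054, 0.005, 0.0]
force: [1.1, 1.0, -1.8]
width: 49.0
gripper_force: 31.4
time_s: 22.3
eef_pos: [494.3, 291.8, 123.2]
ee_rot: [0.998, 0.056, -0.002, -0.0]
force: [0.9, 0.8, -1.3]
width: 49.3
gripper_force: 31.5
time_s: 22.8
eef_pos: [497.2, 287.9, 31.4]
ee_rot: [0.999, 0.054, -0.002, 0.001]
force: [0.2, -0.2, 0.0]
width: 49.1
gripper_force: 31.5
t 22.8 p [497.2 287.9  31.4] yaw 0.108 tilt [-0.003 -0.002] F [ 0.2 -0.2  0. ] w 49.1 gf 31.5 q6 1.91
delta [  1.8   1.1 -20.4]
```

```bash
python3 -m handwheel '{"linear":[[1,1,-7],[0,0,-5],[0,0,-2],[0,0,0],[0,0,0]],"turn":[[0,0,0],[0,0,0],[0,0,0],[0,0,0],[0,0,0]],"hand":[30,30,30,30,30]}';  python3 -m handwheel '{"linear":[[0,0,-1],[0,0,-1],[0,0,0]],"turn":[[0,0,0],[0,0,0],[0,0,0]],"hand":[30,30,30]}'
```

```text
time_s: 23.22
eef_pos: [499.6, 289.9, 19.1]
ee_rot: [0.999, 0.054, 0.0, -0.0]
force: [0.6, 0.3, -2.3]
width: 49.4
gripper_force: 31.5
time_s: 23.47
eef_pos: [499.9, 290.1, 18.3]
ee_rot: [0.999, 0.054, 0.001, -0.0]
force: [-1.3, -1.0, 8.0]
width: 49.1
gripper_force: 32.2
```

```bash
python3 -m handwheel '{"linear":[[0,0,-1],[0,0,0],[0,0,0]],"turn":[[0,0,0],[0,0,0],[0,0,0]],"hand":[30,30,30]}'
python3 - <<'E'
from h import *
f=grab_frame("side");x=f["frame"][215:335,190:350,::-1];cv2.imwrite("pics/side2.png",cv2.resize(x,None,fx=5,fy=5,interpolation=cv2.INTER_CUBIC))
E
```

```text
time_s: 23.72
eef_pos: [499.9, 290.1, 18.3]
ee_rot: [0.999, 0.054, 0.001, -0.0]
force: [-2.3, -1.8, 13.7]
width: 49.4
gripper_force: 32.7
```

View pics/side2.png

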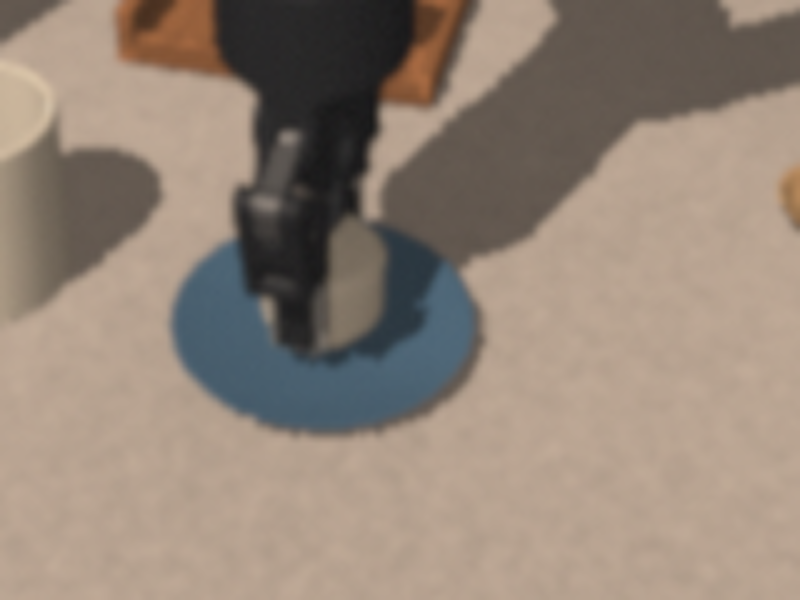

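The crop shows the pot between the fingers, around (350,290), standing on the middle of the saucer. The contact is firm, so I'm releasing it.

```bash
python3 -m handwheel '{"linear":[[0,0,1],[0,0,1],[0,0,0],[0,0,0],[0,0,0],[0,0,0]],"turn":[[0,0,0],[0,0,0],[0,0,0],[0,0,0],[0,0,0],[0,0,0]],"hand":[80,80,80,80,80,80]}'; python3 -m handwheel '{"linear":[[0,0,10],[0,0,25],[0,0,35],[0,0,35],[0,0,35],[0,0,35],[0,0,30],[0,-30,0],[0,-35,0],[0,-35,0]],"turn":[[0,0,0],[0,0,0],[0,0,0],[0,0,0],[0,0,0],[0,0,0],[0,0,0],[0,0,0],[0,0,0],[0,0,0]],"hand":[80,80,80,80,80,80,80,100,100,100]}'
python3 -m handwheel '{"linear":[[0,-35,0],[0,-40,0],[0,-40,0],[0,-40,0],[0,-40,0],[0,-40,0],[0,-40,0],[0,-40,0],[0,0,0]],"turn":[[0,0,0],[0,0,0],[0,0,0],[0,0,0],[0,0,0],[0,0,0],[0,0,0],[0,0,0],[0,0,0]],"hand":[100,100,100,100,100,100,100,100,100]}'
python3 - <<'E'
from h import *
for n in("top","side"):
    f=grab_frame(n);P=cloud(f);cv2.imwrite(f"pics/{n}3.png",f["frame"][...,::-1])
    a=(np.hypot(P[...,0]-499,P[...,1]-289)<40)
    for lo,hi in((30,42),(46,62)):
        q=P[a&(P[...,2]>lo)&(P[...,2]<hi)];print(n,len(q),q.mean(0).round(1),((q.max(0)+q.min(0))/2).round(1),np.ptp(q,axis=0).round(1),q[:,2].max())
E
```

```text
time_s: 24.27
eef_pos: [499.4, 289.8, 17.5]
ee_rot: [0.999, 0.054, -0.0, 0.0]
force: [0.6, 0.7, 0.3]
width: 67.8
gripper_force: 0.0
time_s: 25.1
eef_pos: [499.6, 189.5, 224.5]
ee_rot: [0.998, 0.056, 0.001, -0.0]
force: [0.3, -0.8, 0.7]
width: 85.7
gripper_force: 0.0
time_s: 25.85
eef_pos: [499.8, -132.2, 223.6]
ee_rot: [0.999, 0.051, 0.001, 0.002]
force: [0.5, 1.2, 0.7]
width: 85.1
gripper_force: 0.0
top 19 [494.  273.3  37.3] [494.8 291.7  36.1] [39.1 51.5 11.5] 41.85635974679201
top 278 [499.3 289.4  50.3] [499.5 289.4  53.4] [49.9 48.  14.9] 60.873901609859445
side 107 [491.6 309.7  36. ] [496.  298.7  36. ] [43.5 36.9 11.9] 41.9374203728629
side 335 [496.8 296.9  51.2] [498.6 293.9  53.7] [50.4 48.  15.4] 61.42327702577023
```

View pics/side3.png

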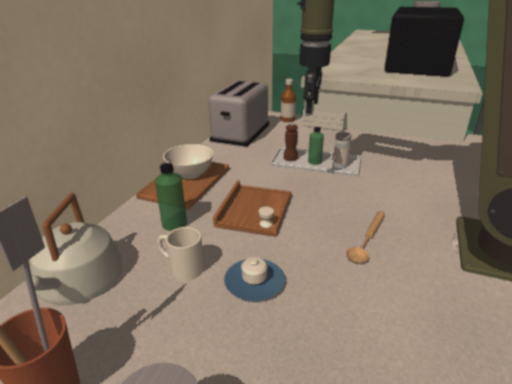

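Run:
```python
from h import *
f=grab_frame("top");P=cloud(f);d=np.hypot(P[...,0]-499,P[...,1]-289)
for lo,hi in((0,6),(10,18),(18,23),(30,38),(42,50),(52,60),(68,78)):
    z=P[...,2][(d>lo)&(d<hi)];print(lo,hi,len(z),np.nanmedian(z).round(1),np.nanstd(z).round(1))
T=dict(np.load("top0.npz"));P0=cloud(T);d=np.hypot(P0[...,0]-499,P0[...,1]-289);print("before",np.nanmedian(P0[...,2][d<35]))
d=np.hypot(P[...,0]-597,P[...,1]-41);print("caddy floor",np.nanmedian(P[...,2][d<20]))
d=np.hypot(P[...,0]-472,P[...,1]+296);print("tray floor",np.nanmedian(P[...,2][d<12]))
```

```text
0 6 22 58.8 3.6
10 18 99 50.3 1.7
18 23 137 48.7 15.2
30 38 167 8.3 1.8
42 50 315 9.8 1.8
52 60 432 11.8 3.8
68 78 603 0.5 1.7
before 8.421819236322108
caddy floor 10.164228005331552
tray floor 5.261980917521441
```

Run:
```python
from h import *
f=grab_frame("side");x=f["frame"][245:305,215:295,::-1];g=grab_frame("top")
y=g["frame"][215:275,107:187,::-1]
cv2.imwrite("pics/z4.png",np.vstack([cv2.resize(a,(400,300),interpolation=cv2.INTER_CUBIC) for a in(x,y)]))
P=cloud(g);T=cloud(dict(np.load("top0.npz")))
for nm,X,c in(("now",P,(499.3,289.4)),("start",T,(622.5,45))):
    dx=X[...,0]-c[0];dy=X[...,1]-c[1];m=(np.hypot(dx,dy)<23)&(np.hypot(dx,dy)>9)&(X[...,2]>30)&(X[...,2]<70)
    A=np.c_[dx[m],dy[m],np.ones(m.sum())];print(nm,m.sum(),np.linalg.lstsq(A,X[...,2][m],rcond=None)[0].round(3))
    for s in(-1,1): print([np.nanmedian(X[...,2][m&(s*e>8)]).round(1) for e in(dx,dy)])
```

```text
now 211 [-1.2000e-02  6.4000e-02  4.9671e+01]
[np.float64(50.0), np.float64(49.2)]
[np.float64(49.8), np.float64(49.9)]
start 193 [4.1000e-02 2.2000e-02 4.7703e+01]
[np.float64(47.3), np.float64(47.5)]
[np.float64(48.0), np.float64(47.8)]
```

View pics/z4.png

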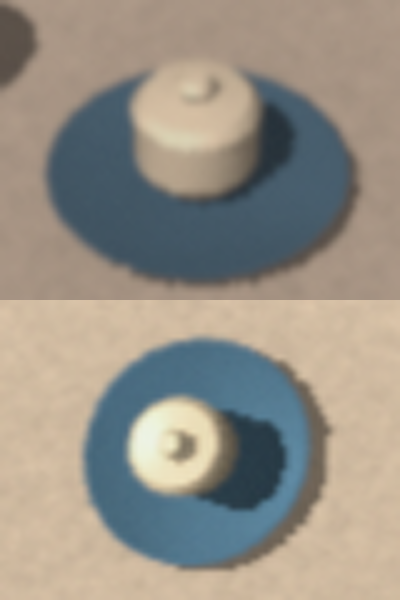

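The pot is upright and centred on the saucer: about (165,445) in the lower crop, roughly level, within 1 mm of the centre. Its depth reading is about 4 mm higher than the flat middle would give, about 12 mm above the saucer's underside, which is still below the 14 mm limit. Next I return the bottle.

```bash
python3 -m handwheel '{"linear":[[3,-35,0],[4,-38,0],[4,-38,0],[3,-35,0],[2,-16,0],[0,0,0],[0,0,0]],"turn":[[0,0,0],[0,0,0],[0,0,0],[0,0,0],[0,0,0],[0,0,0],[0,0,0]],"hand":[100,100,100,100,100,100,100]}'>/dev/null; python3 st.py 515.5 -294.7 68
```

```text
t 26.68 p [ 515.6 -285.8  222.4] yaw 0.109 tilt [-0.001  0.002] F [ 0.8  0.8 -0.4] w 85.6 gf 0.0 q6 0.88
delta [-1.000e-01 -8.900e+00 -1.544e+02]
```

```bash
python3 -m handwheel '{"linear":[[0,-8,-24],[0,0,-30],[0,0,-30],[0,0,-30],[0,0,-25],[0,0,-14],[0,0,0],[0,0,0]],"turn":[[0,0,0],[0,0,0],[0,0,0],[0,0,0],[0,0,0],[0,0,0],[0,0,0],[0,0,0]],"hand":[100,100,100,100,100,100,100,100]}'>/dev/null;python3 st.py 515.5 -294.7 68;  python3 -m handwheel '{"linear":[[0,0,0],[0,0,0],[0,0,0],[0,0,0],[0,0,0],[0,0,0],[0,0,0],[0,0,0]],"turn":[[0,0,0],[0,0,0],[0,0,0],[0,0,0],[0,0,0],[0,0,0],[0,0,0],[0,0,0]],"hand":[20,20,20,20,20,20,20,20]}' 40 >/dev/null; python3 st.py;python3 -m handwheel '{"linear":[[0,0,10],[0,0,20],[0,0,30],[0,0,30],[0,0,30],[0,0,30],[0,0,10],[0,0,0]],"turn":[[0,0,0],[0,0,0],[0,0,0],[0,0,0],[0,0,0],[0,0,0],[0,0,0],[0,0,0]],"hand":[20,20,20,20,20,20,20,20]}' >/dev/null;python3 st.py 619.3 106.5
```

```text
t 27.35 p [ 515.  -292.4   69.4] yaw 0.111 tilt [-0.002  0.002] F [0.7 0.4 0.8] w 85.1 gf 0.0 q6 0.87
delta [ 0.5 -2.3 -1.4]
t 28.02 p [ 516.4 -295.3   71.6] yaw 0.108 tilt [ 0.003 -0.001] F [0.2 2.1 6. ] w 44.9 gf 40.5 q6 0.87
t 28.68 p [ 517.  -296.4  233.4] yaw 0.109 tilt [ 0.006 -0.004] F [ 1.2  0.4 -4.1] w 44.8 gf 42.0 q6 0.87
delta [102.3 402.9]
```

```bash
python3 -m handwheel '{"linear":[[5,18,0],[9,35,0],[10,38,0],[10,38,0],[10,38,0],[10,38,0],[10,38,0],[10,38,0],[10,38,0],[10,38,0]],"turn":[[0,0,0],[0,0,0],[0,0,0],[0,0,0],[0,0,0],[0,0,0],[0,0,0],[0,0,0],[0,0,0],[0,0,0]],"hand":[20,20,20,20,20,20,20,20,20,20]}' >/dev/null;  python3 -m handwheel '{"linear":[[6,30,0],[4,14,0],[0,0,0],[0,0,0],[0,0,0]],"turn":[[0,0,0],[0,0,0],[0,0,0],[0,0,0],[0,0,0]],"hand":[20,20,20,20,20]}' >/dev/null; python3 st.py 619.3 106.5 74
```

```text
t 29.93 p [618.3 104.7 228.1] yaw 0.109 tilt [-0.003 -0.001] F [ 1.2  0.4 -4.1] w 44.8 gf 42.2 q6 1.56
delta [   1.     1.8 -154.1]
```

```bash
python3 -m handwheel '{"linear":[[1,2,-25],[0,0,-30],[0,0,-30],[0,0,-30],[0,0,-20],[0,0,-10],[0,0,-5],[0,0,0],[0,0,0]],"turn":[[0,0,0],[0,0,0],[0,0,0],[0,0,0],[0,0,0],[0,0,0],[0,0,0],[0,0,0],[0,0,0]],"hand":[20,20,20,20,20,20,20,20,20]}'>/dev/null; python3 st.py 619.3 106.5; python3 -m handwheel '{"linear":[[0,0,-1.5],[0,0,-1],[0,0,0]],"turn":[[0,0,0],[0,0,0],[0,0,0]],"hand":[20,20,20]}'
```

```text
t 30.68 p [621.5 107.3  80.8] yaw 0.108 tilt [0.002 0.   ] F [ 0.6 -0.5 -3.1] w 44.6 gf 42.2 q6 1.57
delta [-2.2 -0.8]
time_s: 30.93
eef_pos: [621.1, 108.0, 78.4]
ee_rot: [0.999, 0.054, 0.001, -0.0]
force: [-0.8, -0.6, -3.4]
width: 44.9
gripper_force: 42.2
```

```bash
python3 -m handwheel '{"linear":[[-1,-1,-1],[0,0,-1],[0,0,0]],"turn":[[0,0,0],[0,0,0],[0,0,0]],"hand":[20,20,20]}'; python3 -m handwheel '{"linear":[[0,0,-1],[0,0,-1],[0,0,0]],"turn":[[0,0,0],[0,0,0],[0,0,0]],"hand":[20,20,20]}'
```

```text
time_s: 31.18
eef_pos: [620.0, 107.0, 76.7]
ee_rot: [0.999, 0.054, 0.001, 0.0]
force: [-1.4, -0.2, 4.5]
width: 44.8
gripper_force: 42.8
time_s: 31.43
eef_pos: [620.4, 107.1, 76.6]
ee_rot: [0.999, 0.055, 0.002, -0.0]
force: [-5.5, 0.3, 15.3]
width: 44.9
gripper_force: 43.8
```

```bash
python3 -m handwheel '{"linear":[[0,0,1],[0,0,1],[0,0,0],[0,0,0],[0,0,0],[0,0,15],[0,0,30],[0,0,35],[0,0,35],[0,0,35]],"turn":[[0,0,0],[0,0,0],[0,0,0],[0,0,0],[0,0,0],[0,0,0],[0,0,0],[0,0,0],[0,0,0],[0,0,0]],"hand":[100,100,100,100,100,100,100,100,100,100]}' >/dev/null; python3 st.py;python3 -m handwheel '{"linear":[[-2,-38,0],[-2,-38,0],[-2,-38,0],[-2,-38,0],[-2,-38,0],[-2,-38,0],[-2,-38,0],[-2,-38,0],[-2,-38,0],[-2,-38,0]],"turn":[[0,0,0],[0,0,0],[0,0,0],[0,0,0],[0,0,0],[0,0,0],[0,0,0],[0,0,0],[0,0,0],[0,0,0]],"hand":[100,100,100,100,100,100,100,100,100,100]}'>/dev/null; python3 -m handwheel '{"linear":[[-2,-19,0],[0,0,0],[0,0,0]],"turn":[[0,0,0],[0,0,0],[0,0,0]],"hand":[100,100,100]}' >/dev/null;python3 st.py 597.5 -292 68
python3 - <<'E'
from h import *
f=grab_frame("top");P=cloud(f)
for n,c,h in(("bottle",(620,107),118),("mill",(597,-291),112)):
    q=P[(np.hypot(P[...,0]-c[0],P[...,1]-c[1])<35)&(P[...,2]>h)&(P[...,2]<140)];print(n,len(q),q.mean(0))
E
```

```text
t 32.27 p [619.  106.8 226.1] yaw 0.109 tilt [-0.001 -0.   ] F [ 0.9  0.5 -0.7] w 85.4 gf 0.0 q6 1.57
t 33.35 p [ 596.9 -293.3  224.5] yaw 0.106 tilt [-0.001  0.001] F [ 0.1  0.2 -0.7] w 85.0 gf 0.0 q6 0.94
delta [   0.6    1.3 -156.5]
bottle 71 [618.20889683 108.03738613 129.51667759]
mill 177 [ 595.69670236 -290.85513552  120.88138409]
```

```bash
python3 -m handwheel '{"linear":[[0,1,-25],[0,0,-30],[0,0,-30],[0,0,-30],[0,0,-25],[0,0,-16],[0,0,0],[0,0,0]],"turn":[[0,0,0],[0,0,0],[0,0,0],[0,0,0],[0,0,0],[0,0,0],[0,0,0],[0,0,0]],"hand":[100,100,100,100,100,100,100,100]}'>/dev/null;python3 st.py 597.5 -292 68;  python3 -m handwheel '{"linear":[[0,0,0],[0,0,0],[0,0,0],[0,0,0],[0,0,0],[0,0,0],[0,0,0],[0,0,0]],"turn":[[0,0,0],[0,0,0],[0,0,0],[0,0,0],[0,0,0],[0,0,0],[0,0,0],[0,0,0]],"hand":[20,20,20,20,20,20,20,20]}' 40 >/dev/null; python3 st.py;python3 -m handwheel '{"linear":[[0,0,10],[0,0,20],[0,0,30],[0,0,30],[0,0,30],[0,0,30],[0,0,10],[0,0,0]],"turn":[[0,0,0],[0,0,0],[0,0,0],[0,0,0],[0,0,0],[0,0,0],[0,0,0],[0,0,0]],"hand":[20,20,20,20,20,20,20,20]}' >/dev/null;python3 st.py 631 -15
python3 -m handwheel '{"linear":[[2,16,0],[4,32,0],[5,37,0],[5,37,0],[5,37,0],[5,37,0],[4,35,0],[3,30,0],[0,15,0],[0,0,0]],"turn":[[0,0,0],[0,0,0],[0,0,0],[0,0,0],[0,0,0],[0,0,0],[0,0,0],[0,0,0],[0,0,0],[0,0,0]],"hand":[20,20,20,20,20,20,20,20,20,20]}' >/dev/null; python3 -m handwheel '{"linear":[[0,0,0],[0,0,0]],"turn":[[0,0,0],[0,0,0]],"hand":[20,20]}' >/dev/null;python3 st.py 631 -15 75
```

```text
t 34.07 p [ 597.1 -289.    68.4] yaw 0.111 tilt [-0.002  0.002] F [-0.  -0.1  0.4] w 85.7 gf 0.0 q6 0.95
delta [ 0.4 -3.  -0.4]
t 34.73 p [ 598.5 -291.8   71.1] yaw 0.108 tilt [ 0.003 -0.001] F [-0.3  0.2  6.3] w 41.0 gf 40.7 q6 0.95
t 35.4 p [ 599.  -292.1  233.1] yaw 0.109 tilt [ 0.006 -0.003] F [ 0.8 -0.4 -2.1] w 40.7 gf 41.1 q6 0.95
delta [ 32.  277.1]
t 36.4 p [629.6 -15.9 227.8] yaw 0.109 tilt [-0.003 -0.001] F [-0.3  0.2 -2.2] w 40.6 gf 41.2 q6 1.37
delta [   1.4    0.9 -152.8]
```

```bash
python3 -m handwheel '{"linear":[[1,1,-25],[0,0,-30],[0,0,-30],[0,0,-30],[0,0,-20],[0,0,-12],[0,0,-5],[0,0,0],[0,0,0]],"turn":[[0,0,0],[0,0,0],[0,0,0],[0,0,0],[0,0,0],[0,0,0],[0,0,0],[0,0,0],[0,0,0]],"hand":[20,20,20,20,20,20,20,20,20]}'>/dev/null; python3 st.py 631 -15; python3 -m handwheel '{"linear":[[0,0,-1],[0,0,-1],[0,0,0]],"turn":[[0,0,0],[0,0,0],[0,0,0]],"hand":[20,20,20]}'
```

```text
t 37.15 p [631.6 -15.9  77.3] yaw 0.107 tilt [ 0. -0.] F [ 0.4  0.1 -1.7] w 41.1 gf 41.1 q6 1.37
delta [-0.6  0.9]
time_s: 37.4
eef_pos: [632.0, -15.0, 76.1]
ee_rot: [0.999, 0.054, 0.001, 0.0]
force: [-0.6, -1.9, 0.3]
width: 40.6
gripper_force: 41.5
```

Just touching, so one more millimetre, then release and go for the jar.

```bash
python3 -m handwheel '{"linear":[[0,0,-1],[0,0,0]],"turn":[[0,0,0],[0,0,0]],"hand":[20,20]}'; python3 -m handwheel '{"linear":[[0,0,0],[0,0,0],[0,0,0],[0,0,0],[0,0,0],[0,0,15],[0,0,30],[0,0,35],[0,0,35],[0,0,38]],"turn":[[0,0,0],[0,0,0],[0,0,0],[0,0,0],[0,0,0],[0,0,0],[0,0,0],[0,0,0],[0,0,0],[0,0,0]],"hand":[100,100,100,100,100,100,100,100,100,100]}' >/dev/null; python3 st.py;python3 -m handwheel '{"linear":[[-20,-28,0],[-20,-28,0],[-20,-28,0],[-20,-28,0],[-20,-28,0],[-20,-28,0],[-20,-28,0],[-20,-28,0],[-20,-28,0],[-18,-26,0]],"turn":[[0,0,0],[0,0,0],[0,0,0],[0,0,0],[0,0,0],[0,0,0],[0,0,0],[0,0,0],[0,0,0],[0,0,0]],"hand":[100,100,100,100,100,100,100,100,100,100]}'>/dev/null; python3 -m handwheel '{"linear":[[0,0,0],[0,0,0]],"turn":[[0,0,0],[0,0,0]],"hand":[100,100]}' >/dev/null; python3 st.py 432.7 -293.5 68
python3 - <<'E'
from h import *
f=grab_frame("top");P=cloud(f)
for n,c,h in(("bottle",(620,107),118),("mill",(630,-15),118),("jar",(432,-292),100)):
    q=P[(np.hypot(P[...,0]-c[0],P[...,1]-c[1])<35)&(P[...,2]>h)&(P[...,2]<140)];print(n,len(q),q.mean(0))
E
```

```text
time_s: 37.57
eef_pos: [632.2, -15.0, 76.0]
ee_rot: [0.999, 0.055, 0.001, 0.001]
force: [-2.8, -2.3, 7.8]
width: 40.9
gripper_force: 42.1
t 38.4 p [630.6 -13.9 227.8] yaw 0.109 tilt [-0.002  0.   ] F [ 0.5 -0.2 -1. ] w 85.1 gf 0.0 q6 1.37
t 39.4 p [ 432.6 -293.2  227.2] yaw 0.105 tilt [0. 0.] F [ 0.6  0.2 -0.5] w 85.1 gf 0.0 q6 0.79
delta [ 1.000e-01 -3.000e-01 -1.592e+02]
bottle 71 [618.19336223 107.73039082 129.43279572]
mill 191 [630.68310677 -14.68291167 126.22445419]
jar 87 [ 438.723956   -286.46769695  111.32075738]
```

```bash
python3 -m handwheel '{"linear":[[0,0,-28],[0,0,-30],[0,0,-30],[0,0,-30],[0,0,-25],[0,0,-16],[0,0,0],[0,0,0]],"turn":[[0,0,0],[0,0,0],[0,0,0],[0,0,0],[0,0,0],[0,0,0],[0,0,0],[0,0,0]],"hand":[100,100,100,100,100,100,100,100]}'>/dev/null;python3 st.py 432.7 -293.5 68;  python3 -m handwheel '{"linear":[[0,0,0],[0,0,0],[0,0,0],[0,0,0],[0,0,0],[0,0,0],[0,0,0],[0,0,0]],"turn":[[0,0,0],[0,0,0],[0,0,0],[0,0,0],[0,0,0],[0,0,0],[0,0,0],[0,0,0]],"hand":[20,20,20,20,20,20,20,20]}' 40 >/dev/null; python3 st.py;python3 -m handwheel '{"linear":[[0,0,10],[0,0,20],[0,0,30],[0,0,30],[0,0,30],[0,0,30],[0,0,10],[0,0,0]],"turn":[[0,0,0],[0,0,0],[0,0,0],[0,0,0],[0,0,0],[0,0,0],[0,0,0],[0,0,0]],"hand":[20,20,20,20,20,20,20,20]}' >/dev/null;python3 st.py 559.3 40
python3 -m handwheel '{"linear":[[6,16,0],[12,32,0],[14,37,0],[14,37,0],[14,37,0],[14,37,0],[14,37,0],[14,37,0],[14,37,0],[10,26,0]],"turn":[[0,0,0],[0,0,0],[0,0,0],[0,0,0],[0,0,0],[0,0,0],[0,0,0],[0,0,0],[0,0,0],[0,0,0]],"hand":[20,20,20,20,20,20,20,20,20,20]}' >/dev/null; python3 -m handwheel '{"linear":[[0,0,0],[0,0,0],[0,0,0]],"turn":[[0,0,0],[0,0,0],[0,0,0]],"hand":[20,20,20]}' >/dev/null;python3 st.py 559.3 40 75
```

```text
t 40.12 p [ 433.7 -290.6   67.5] yaw 0.111 tilt [-0.002  0.002] F [ 0.5 -0.7  0.1] w 85.2 gf 0.0 q6 0.79
delta [-1.  -2.9  0.5]
t 40.78 p [ 434.4 -292.9   69.8] yaw 0.108 tilt [ 0.003 -0.002] F [-0.1  0.4  6.5] w 46.7 gf 40.2 q6 0.79
t 41.45 p [ 434.9 -293.3  231.5] yaw 0.109 tilt [ 0.005 -0.004] F [-0.1 -0.5 -2.3] w 47.0 gf 41.8 q6 0.79
delta [124.4 333.3]
t 42.53 p [557.8  40.7 226.1] yaw 0.11 tilt [-0.005 -0.001] F [-0.8 -0.2 -3.3] w 47.0 gf 42.2 q6 1.46
delta [   1.5   -0.7 -151.1]
```

Touch is expected at a measured z of about 75.

```bash
python3 -m handwheel '{"linear":[[0,0,-25],[0,0,-30],[0,0,-30],[0,0,-30],[0,0,-20],[0,0,-10],[0,0,-5],[0,0,0],[0,0,0]],"turn":[[0,0,0],[0,0,0],[0,0,0],[0,0,0],[0,0,0],[0,0,0],[0,0,0],[0,0,0],[0,0,0]],"hand":[20,20,20,20,20,20,20,20,20]}'>/dev/null; python3 st.py 559.3 40; python3 -m handwheel '{"linear":[[0,0,-1],[0,0,-1],[0,0,0]],"turn":[[0,0,0],[0,0,0],[0,0,0]],"hand":[20,20,20]}'
```

```text
t 43.28 p [560.2  40.3  79.1] yaw 0.108 tilt [ 0.001 -0.   ] F [ 0.2  0.1 -2.3] w 46.6 gf 42.2 q6 1.46
delta [-0.9 -0.3]
time_s: 43.53
eef_pos: [560.2, 40.9, 77.3]
ee_rot: [0.999, 0.054, 0.001, 0.0]
force: [1.6, -0.2, -3.1]
width: 47.0
gripper_force: 42.2
```

```bash
python3 -m handwheel '{"linear":[[0,0,-1],[0,0,-1],[0,0,0]],"turn":[[0,0,0],[0,0,0],[0,0,0]],"hand":[20,20,20]}'; python3 -m handwheel '{"linear":[[0,0,-0.5],[0,0,-0.5],[0,0,0]],"turn":[[0,0,0],[0,0,0],[0,0,0]],"hand":[20,20,20]}'
```

```text
time_s: 43.78
eef_pos: [560.1, 40.9, 74.9]
ee_rot: [0.999, 0.054, 0.001, 0.0]
force: [0.3, 0.7, 1.2]
width: 46.6
gripper_force: 42.3
time_s: 44.03
eef_pos: [560.7, 40.9, 74.9]
ee_rot: [0.999, 0.054, 0.001, 0.0]
force: [-1.5, -0.9, 8.2]
width: 46.7
gripper_force: 42.6
```

```bash
python3 -m handwheel '{"linear":[[0,0,0],[0,0,0],[0,0,0],[0,0,0],[0,0,0],[0,0,15],[0,0,30],[0,0,35],[0,0,35],[0,0,38]],"turn":[[0,0,0],[0,0,0],[0,0,0],[0,0,0],[0,0,0],[0,0,0],[0,0,0],[0,0,0],[0,0,0],[0,0,0]],"hand":[100,100,100,100,100,100,100,100,100,100]}' >/dev/null; python3 st.py;python3 -m handwheel '{"linear":[[-14,-37,0],[-14,-37,0],[-14,-37,0],[-14,-37,0],[-14,-37,0],[-14,-37,0],[-14,-37,0],[-10,-25,0],[0,0,0],[0,0,0]],"turn":[[0,0,0],[0,0,0],[0,0,0],[0,0,0],[0,0,0],[0,0,0],[0,0,0],[0,0,0],[0,0,0],[0,0,0]],"hand":[100,100,100,100,100,100,100,100,100,100]}'>/dev/null; python3 st.py
python3 - <<'E'
from h import *
f=grab_frame("top");P=cloud(f);P0=cloud(dict(np.load("top0.npz")))
for n,c,h in(("bottle",(619,107),118),("mill",(630,-15),118),("jar",(559,40),110),("egg",(543,99),44),("mug",(651,302),74),("sugar",(499,289),46)):
    for X in(P0,P):
        q=X[(np.hypot(X[...,0]-c[0],X[...,1]-c[1])<(28 if n!="mug" else 55))&(X[...,2]>h)&(X[...,2]<140)];print(n,len(q),q.mean(0).round(1) if len(q) else "")
g=grab_frame("side")
cv2.imwrite("pics/end.png",np.hstack([cv2.resize(x["frame"][130:300,100:360,::-1],(400,300)) for x in(f,g)]))
E
```

```text
t 44.87 p [558.5  40.9 226.9] yaw 0.109 tilt [-0.002  0.   ] F [ 0.7 -0.1 -1. ] w 85.1 gf 0.0 q6 1.46
t 45.7 p [ 450.8 -244.4  226.1] yaw 0.105 tilt [-0.     0.001] F [-0.8  0.5  0.2] w 85.7 gf 0.0 q6 0.89
bottle 70 [618.6 105.6 129.8]
bottle 72 [618.3 107.9 129.3]
mill 185 [629.9 -15.3 126.2]
mill 191 [630.6 -14.7 126.4]
jar 290 [558.8  39.5 118.2]
jar 290 [557.4  39.6 118.1]
egg 147 [542.9 100.7  49.9]
egg 147 [542.9 100.6  50.2]
mug 209 [651.1 302.6  82.6]
mug 214 [650.8 302.4  82.4]
sugar 0 
sugar 260 [498.8 289.8  50.6]
```

View pics/end.png

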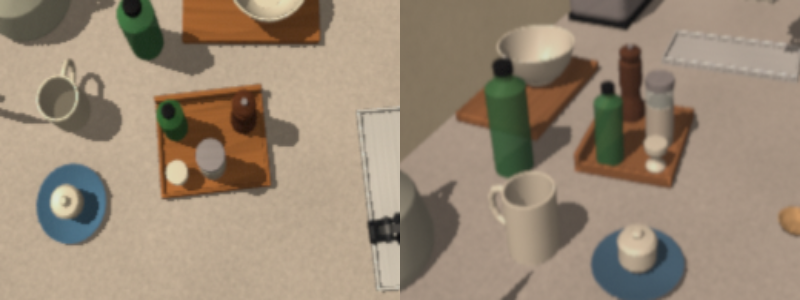

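The left half shows the bottle (172,118), mill (243,112) and jar (210,158) back in the caddy, each within 3 mm of its start. The egg cup and mug have not moved, and the pot sits centred on the saucer at (67,200).

```bash
python3 -c "
from workcell import r
print(r.finish_job())"
```

```text
the job is handed in; nothing more can be done
None
```

I've handed the job in at about 46 s of 144 s; no verdict came back. By my last camera check the sugar pot stands within about 1 mm of the saucer's centre, the mill, bottle and jar are back in the caddy within about 3 mm of their starts, all upright, and the egg cup and mug have not moved.

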